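# Slide the round tin along the rail and home into its bay

### The arm

A 6-joint arm with a two-finger parallel gripper is mounted at the origin on the work surface. World frame = base frame: x ahead of the robot, y to its left, z up, the work surface at z = 0. Lengths are in m, angles in degrees, forces in N, time in s.
With the tool pointing down it reaches from about 0.375 to 0.9 m from the base axis. Payload 3.1 kg.
Tool frame: the origin (TCP) lies on the centre line of the jaws, within the pads' length; the fingertips stand 25 mm ahead of it and the grasp point (between the pads) lies 6 mm ahead of it; z points along the fingers, y is the line along which they close (so a half turn about z gives the same grasp; the last joint's range is limited). The gripper opens to 87 mm and grips with 3 to 60 N. Pads are 19 mm wide; open, the fingers measure 117 mm over their backs; the gripper's body (75 mm by 190 mm) begins 51 mm behind the grasp point.
Start: joints at [-10.227, 30.224, 82.088, -0, 67.689, -10.227], TCP at [0.625, 0, 0.248] pointing down, gripper open.
Joint ranges: [-176.69, 176.69], [-43.24, 126.21], [12.49, 139.97], [-82, 262], [0, 151.66], [-163.58, 163.58]. Speed limits (degrees/s): [159.86, 159.86, 180, 180, 180, 180].

### API

Orientations are given as a 3x3 rotation matrix whose columns are the frame's x, y, z axes.
In Python, from rig import bot, cams, models gives the robot as it stands. The module is installed in compiled form; this text tells all that it offers.
- The arm moves only by the shell command python3 -m handwheel 'ROWS' [OPENING]. ROWS is JSON, a list of rows, each a list of 6 numbers: the shift along the world's x, y, z each as a share of 1 m, from -1 to 1, then the turn, a rotation vector about the world's x, y, z each as a share of 2 rad, from -1 to 1. In form: [[dx, dy, dz, wx, wy, wz], ...]. A call has exactly 8 rows; each row is the pose to reach, as a shift and turn from the pose commanded when the call began; what a row does not reach only later rows make up. A row lasts 1/12 s, in which the tool goes at most 41.7 mm and 7.16 degrees, less where a joint would pass 70% of its speed; a pose out of reach is approached as far as the arm can. A call with a number of a shift or a turn outside -1 to 1 is refused whole. A call with a gripper value outside its range is refused whole. OPENING is the opening, from -1 (shut) to 1 (fully open), so that 0 is half open, set as the call begins (- or left out, the last holds). The fingers move at their own pace and stop on an object; the grip force is fixed at half the most. Time passes only in rows, so rows that repeat a pose let the fingers close, or fill a call up. It gives the time, the measured TCP pose, the force, the opening and the grip force at its end, in the units of the state.
- bot.read_state(): the state, without advancing time (a new reading comes with each control period).
- cams.capture(name): name is "scene" or "side" or "wrist"; returns (picture, depth): 384x512x3 uint8, blue, green, red; 384x512 float32, m along the optical axis (not along the pixel's ray), 0 where there is no reading.
- cams.calibration(name): a dict with "mtx" (3x3 intrinsics, pixels), "R" (3x3) and "t" (3): a world point X has camera coordinates R X + t; the wrist camera has in their place "tool_from_camera" (4x4, takes a point from camera to tool coordinates, whose origin is the TCP and whose axes are the flange's). Camera axes: x right, y down, z forward; pixel columns grow to the right and rows downward; lengths in m; the calibration is good to about 2 mm. The wrist camera is an equidistant fisheye: a pixel r from the principal point sees the ray r / f radians off the axis. A picture is of the moment at which its call begins: read the wrist's pose just before it. calibration takes no time and is no camera call.
- bot.hand_in(): hands the job in; it is judged then, once.
Trained networks look in the newest picture that a camera, given by its name, has taken for a name from the list of things; names that differ only in an ending like _2 or _b are one class to them, and where a whole thing is asked for, a point or a joint stands for the part that bears it (a point fixed in the world has none). Each returns a list of dicts, best first, with "conf" (0 to 1); they miss things now and then, are a little off and sometimes report something else, mostly with a low value. They report only what shows in the picture. A call takes as long as a camera call. They do not tell look-alikes from the thing itself.
- models.spot_in(query, camera): "position" ([column, row] in pixels, amid what is visible of it).
- models.tip_of(query, camera): "position" ([column, row] in pixels: a listed point, or the origin of a listed thing).
The state is a dict: "time_s": time; "joint_positions": joint angles; "qvel": joint speeds; "tau": joint torques, N m; "position": TCP position; "tcp_rot": TCP orientation; "force": force on the tool from outside, world axes, zero at the start; "moment": the same for the moment, N m; "opening": opening from 0.0 (shut) to 1.0 (fully open); "grasp_force": force on a finger pad.
Only numpy, scipy, OpenCV 4.12 (cv2) and the standard library are available. Lean on these libraries where they do the work, as an engineer would, in place of code of your own. Each camera call takes 0.05 s, during which the arm holds its last target. There are 200 camera calls.

### The job

Put the round tin away in the desk tidy: bring it against the tidy's long rail well before the roofed bay, then push it along the rail, keeping it against the rail, into the bay until it is fully home, pressed gently but definitely against the stop inside so that the stop's sprung pad is squeezed right back. Keep the tin flat on the desk and do not force it against the tidy; leave it standing there against the pad, and leave the mug, the book and the potted plant alone.

Things in the scene. Friction and masses are not known exactly. Their poses are not given: they have to be found in the camera images.
- tin: Round flat tin, aluminium with pale wooden lid, diameter 100 mm, height 44 mm, 0.36 to 0.59 kg, loose on the desk, too wide for most grippers; it is smooth, sliding takes 1 to 3 N. Origin: centre of its underside. Starts 12 to 45 mm clear of the rail, its centre at rail y = 100 to 165 mm.
- rail: Dark wood desk tidy, fixed: a straight rail with a roofed bay at its -y end. z up, y along the rail, origin on the desk in the rail's working face, the plane x = 0, looking to -x (to the robot). Rail 16 mm thick, y -200 to +220 mm, 48 mm high. A tin against it has its centre at x = -50 mm. More than 22 N from the tin on any part of the tidy spoils it; a bump counts, so touch slowly.
- lane (a point): Point on the desk where a tin against the rail has its centre at rail y = +80 mm (x = -50); axes as the rail's. The tin must be against the rail (gap under 4 mm) before its centre passes this point towards -y, and from here to the mouth it must stay within 10 mm of the rail.
- mouth (a point): Point on the desk at the bay's mouth: rail x = -50, y = -50 mm; axes as the rail's. The roof starts 14 mm further in, at y = -64, and runs to y = -180 mm, over x -121 to +17 mm, underside 53, top 63 mm high. The bay is 106 mm wide; its cheek opposite the rail flares outwards, out to about x = -132, y = -30 mm.
- end_box: Bay's end wall and the stop it carries, under the roof. Origin on the desk, on the wall's inner face at rail x = -53, y = -166 mm; axes as the rail's; the tin comes from +y. The stop is hard and stays put, but was set anywhere in a 24 mm range, not told: feel for it. On it a soft sprung cork pad, 4 mm travel, 0.4 to 0.7 N, too weak to push the tin back.
- home (a point): Middle of the places where the tin's centre can be when fully home, pad squeezed right back: rail x = -50, y = -80 mm, on the desk; the true place is up to 12 mm either way along y, so the tin sticks 22 to 46 mm out from under the roof. Home needs at least 3 N on the stop for 0.2 s, on top of the force that slides the tin.
- mug: White mug, 80 mm across, 85 mm high, standing on the desk on the robot's side of the bay; origin centre of its underside. To be left alone.
- book: Closed green pocket book, 100 x 150 x 22 mm, lying beyond the bay; origin centre of its underside. To be left alone.
- pot: Small white pot, 72 mm across, with a low green plant, about 100 mm high in all, beyond the rail; origin centre of its underside. To be left alone.
Not all that is in view belongs to the job. Of the things that look like the tin, take the one that is farthest to the robot's left at the start.

How it is judged:
By the outcome, as a careful person would: the job done as asked, in the order asked, and still so for the second after the job is handed in, with the robot touching nothing.
It also fails if it takes over 54 s, if anything falls off the work surface, if the arm or the gripper's body presses on something with over 40 N, if the wrist force passes 120 N, or if a joint passes its speed limit or range.

## Working session

There is one attempt and no reset: what is moved stays moved. The work goes in short steps, Python scripts to look and compute and a shell command to move; the robot and the scene stay as the last step left them, time stands still between calls to the robot, and variables do not carry over. Pictures are saved under pics/ and viewed, at most 10 in all, crops included, and the job is handed in when it is done.

```bash
mkdir -p pics; cat > h.py <<'E'
import numpy as np, cv2
from rig import bot,cams,models
def world(name,px,depth,z=None):
    c=cams.calibration(name);K=c["mtx"];R=np.array(c["R"]);t=np.array(c["t"]).ravel()
    d=np.linalg.inv(K)@[px[0],px[1],1.]
    o=-R.T@t; w=R.T@d
    if z is not None: return o+w*(z-o[2])/w[2]
    return o+w*depth[int(round(px[1])),int(round(px[0]))]
def proj(name,X):
    c=cams.calibration(name);p=np.array(c["mtx"])@(np.array(c["R"])@X+np.array(c["t"]).ravel());return p[:2]/p[2]
E
python3 - <<'E'
from h import *
for n in("scene","side"):
    p,d=cams.capture(n);cv2.imwrite(f"pics/{n}0.png",p);np.save(f"{n}d.npy",d)
    c=cams.calibration(n);print(n,(-np.array(c["R"]).T@np.array(c["t"]).ravel()).round(3))
    for q in("tin","rail","mug","book","pot"):
        for r in models.spot_in(q,n)[:4]:print(q,"spot",np.round(r["position"]),round(r["conf"],2),world(n,r["position"],d).round(3))
    for q in("tin","rail","lane","mouth","home","end_box"):
        for r in models.tip_of(q,n)[:4]:print(q,"tip",np.round(r["position"],1),round(r["conf"],2),world(n,r["position"],d,0).round(3))
print(bot.read_state()["time_s"])
E
```

```text
scene [ 1.113 -0.017  0.704]
tin spot [137. 237.] 0.94 [ 0.709 -0.239  0.045]
tin spot [364. 184.] 0.88 [0.575 0.153 0.044]
tin spot [331. 116.] 0.86 [0.398 0.102 0.046]
tin spot [353. 242.] 0.45 [0.737 0.111 0.099]
mug spot [234. 113.] 0.71 [ 0.437 -0.097  0.081]
book spot [239. 257.] 0.61 [ 0.727 -0.067  0.022]
pot spot [352. 241.] 0.79 [0.735 0.111 0.1  ]
tin tip [138.  243.7] 0.9 [ 0.695 -0.25   0.   ]
tin tip [318.9 128.8] 0.86 [0.39  0.081 0.   ]
tin tip [359.2 187.8] 0.83 [0.549 0.154 0.   ]
tin tip [326.6 338.3] 0.61 [0.851 0.077 0.   ]
rail tip [286.5 211.8] 0.82 [0.613 0.013 0.   ]
side [0.309 0.355 0.662]
tin spot [332. 294.] 0.9 [0.376 0.076 0.044]
tin spot [229. 269.] 0.75 [0.543 0.162 0.043]
tin spot [306. 135.] 0.68 [ 0.655 -0.217  0.038]
tin spot [161. 170.] 0.64 [0.824 0.093 0.042]
rail spot [296. 193.] 0.92 [ 0.554 -0.045  0.061]
book spot [246. 167.] 0.69 [ 0.704 -0.055  0.02 ]
pot spot [186. 202.] 0.69 [0.702 0.123 0.064]
tin tip [331.1 298.2] 0.96 [0.378 0.063 0.   ]
tin tip [160.7 174.8] 0.76 [0.847 0.085 0.   ]
tin tip [229.1 274.6] 0.73 [0.552 0.157 0.   ]
tin tip [301.7 135.7] 0.59 [ 0.684 -0.243  0.   ]
rail tip [249.3 212.1] 0.65 [0.622 0.023 0.   ]
1.2
```

View pics/scene0.png

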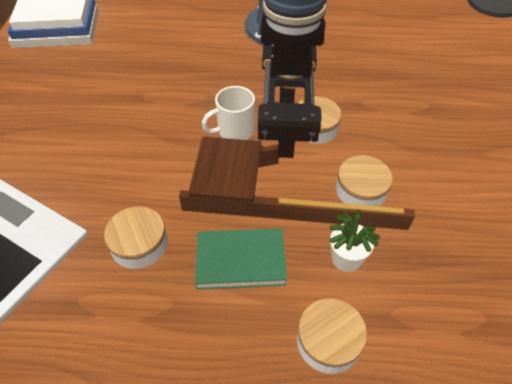

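View pics/side0.png

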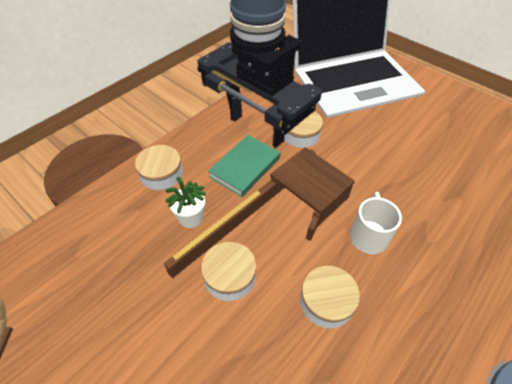

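The target is the tin at scene (364,184) / side (229,269), between the robot and the rail at the left end. The rail runs from (185,205) to (410,220) in the scene picture, with the roof at (225,165). The mug is at (234,113) and the pot at (352,241). Next I fit the exact poses from depth.

```bash
python3 - <<'E'
from h import *
def cloud(n):
    d=np.load(f"{n}d.npy");c=cams.calibration(n);v,u=np.nonzero(d>0)
    P=np.linalg.inv(c["mtx"])@np.vstack([u,v,np.ones(len(u))])*d[v,u]
    return (np.array(c["R"]).T@(P-np.array(c["t"]).reshape(3,1))).T
for n in("scene","side"):
    P=cloud(n)
    def box(m,name):
        Q=P[m];img=np.zeros((800,800),np.uint8)  # 1mm grid: largest blob
        ij=((Q[:,:2]-[0.3,-0.4])*500).astype(int);ok=((ij>=0)&(ij<400)).all(1);img[ij[ok,1],ij[ok,0]]=255
        img=cv2.morphologyEx(img,cv2.MORPH_CLOSE,np.ones((7,7)))
        k,l,s,_=cv2.connectedComponentsWithStats(img)
        for i in range(1,k):
            if s[i,4]<150: continue
            R=Q[ok][l[ij[ok,1],ij[ok,0]]==i]
            r=cv2.minAreaRect(R[:,:2].astype(np.float32)*1000)
            print(n,name,len(R),R[:,2].mean().round(4),"c",np.round(r[0],1),"size",np.round(r[1],1),"ang",round(r[2],2))
    x,y,z=P.T
    reg=(x>.33)&(x<.9)&(abs(y)<.35)
    box(reg&(z>.059)&(z<.068),"roof")
    box(reg&(z>.0455)&(z<.053),"rail")
    box(reg&(z>.0395)&(z<.0475),"tin")
E
```

```text
scene roof 3674 0.0634 c [ 557.3 -101.7] size [116.2 142.9] ang 86.66
scene roof 427 0.0607 c [713.3 116.9] size [61.9 65.2] ang 17.71
scene rail 435 0.0461 c [ 695.7 -247.2] size [97.  94.1] ang 78.73
scene rail 1031 0.0481 c [624.8  26.1] size [416.8  16.6] ang 86.7
scene rail 504 0.0461 c [852.5  80.8] size [94.3 96.1] ang 0.01
scene rail 84 0.0463 c [382.2  97.2] size [90.4 46.4] ang 7.8
scene rail 285 0.0461 c [553.5 157.4] size [94.7 95.1] ang 17.7
scene tin 2347 0.0444 c [ 693.8 -247.2] size [100.   98.5] ang 34.89
scene tin 1085 0.0443 c [624.3  27. ] size [419.2  19. ] ang 86.61
scene tin 3462 0.0443 c [851.9  81. ] size [99.2 96. ] ang 89.55
scene tin 569 0.0443 c [380.4  97.4] size [99.  50.3] ang 8.44
scene tin 1757 0.0443 c [552.4 158.2] size [98.9 99.7] ang 66.37
side roof 2788 0.0625 c [ 555.7 -102.3] size [118.2 140.9] ang 86.62
side roof 207 0.0605 c [696.6 124. ] size [64.8 51.3] ang 42.64
side rail 578 0.0477 c [625.2  88. ] size [280.7  20.3] ang 85.67
side rail 24 0.0459 c [378.9  55.6] size [53.4 46. ] ang 73.3
side tin 451 0.0435 c [ 667.1 -248.6] size [101.2  49.3] ang 89.78
side tin 150 0.044 c [493.2 -79.8] size [ 20.9 148.1] ang 1.12
side tin 760 0.0444 c [625.7  90.1] size [291.5  17.7] ang 86.69
side tin 2418 0.0434 c [381.7  72.9] size [98.5 99.3] ang 8.04
side tin 1162 0.0431 c [850.4  80.2] size [98.2 99. ] ang 6.1
side tin 2140 0.0433 c [549.9 157.4] size [98.8 98.9] ang 16.61
```

```bash
python3 -m handwheel '[[-0.04,0.04,0,0,0,-0.029],[-0.07,0.08,0,0,0,-0.029],[-0.1,0.11,0,0,0,-0.029],[-0.125,0.135,0,0,0,-0.029],[-0.148,0.162,0,0,0,-0.029],[-0.148,0.162,-0.04,0,0,-0.029],[-0.148,0.162,-0.08,0,0,-0.029],[-0.148,0.162,-0.11,0,0,-0.029]]' -1; python3 - <<'E'
from h import *
s=bot.read_state();print(s["time_s"],np.round(s["position"],4),np.round(s["tcp_rot"],3),np.round(s["force"],2),s["opening"])
E
```

```text
time_s: 1.87
position: [0.4757, 0.1632, 0.1365]
tcp_rot: [[0.055, 0.998, 0.001], [0.998, -0.055, 0.0], [0.0, 0.001, -1.0]]
force: [-0.3, 0.5, -0.2]
opening: 0.483
grasp_force: 0.0
1.8667 [0.4757 0.1632 0.1365] [[ 0.055  0.998  0.001]
 [ 0.998 -0.055  0.   ]
 [ 0.     0.001 -1.   ]] [-0.32  0.49 -0.2 ] 0.482566490757598
```

```bash
python3 -m handwheel '[[0,0,-0.03,0,0,0],[0,0,-0.06,0,0,0],[0,0,-0.085,0,0,0],[0,0,-0.093,0,0,0],[0,0,-0.093,0,0,0],[0,0,-0.093,0,0,0],[0,0,-0.093,0,0,0],[0,0,-0.093,0,0,0]]' -1; python3 - <<'E'
from h import *
p,d=cams.capture("side");cv2.imwrite("pics/side1.png",cv2.resize(p[150:384,120:440],None,fx=2.4,fy=2.4))
E
```

```text
time_s: 2.53
position: [0.4782, 0.1622, 0.0461]
tcp_rot: [[0.058, 0.998, 0.003], [0.998, -0.058, 0.0], [0.001, 0.003, -1.0]]
force: [-0.2, 0.4, -0.2]
opening: 0.009
grasp_force: 0.0
```

View pics/side1.png

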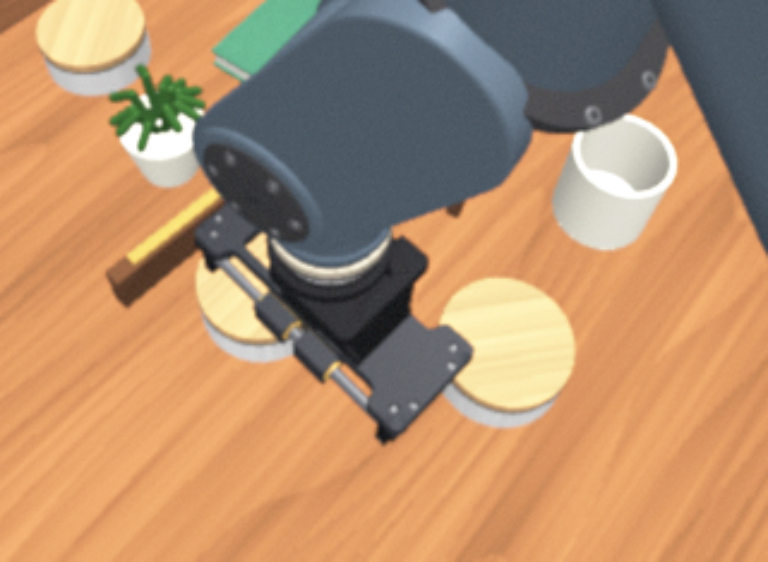

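The closed gripper is down on the robot's side of the target tin, side crop (235,290). The look-alike at (505,345) and the mug at (615,180) are clear. Now I push towards the rail.

```bash
python3 -m handwheel '[[0.003,0,0,0,0,0],[0.006,0,0,0,0,0],[0.008,0,0,0,0,0],[0.010,-0.001,0,0,0,0],[0.012,-0.001,0,0,0,0],[0.014,-0.001,0,0,0,0],[0.016,-0.001,0,0,0,0],[0.018,-0.001,0,0,0,0]]'
python3 -m handwheel '[[0.001,0,0,0,0,0],[0.002,0,0,0,0,0],[0.003,0,0,0,0,0],[0.004,0,0,0,0,0],[0.005,0,0,0,0,0],[0.006,0,0,0,0,0],[0.006,0,0,0,0,0],[0.006,0,0,0,0,0]]'
```

```text
time_s: 3.25
position: [0.4934, 0.161, 0.0444]
tcp_rot: [[0.058, 0.998, -0.004], [0.998, -0.058, -0.0], [-0.001, -0.004, -1.0]]
force: [-3.4, 0.2, 2.2]
opening: 0.007
grasp_force: 1.8
time_s: 3.92
position: [0.5015, 0.161, 0.0445]
tcp_rot: [[0.058, 0.998, 0.001], [0.998, -0.058, 0.0], [0.0, 0.001, -1.0]]
force: [-0.9, 0.1, 0.3]
opening: 0.004
grasp_force: 0.6
```

```bash
python3 -m handwheel '[[0.0005,0,0,0,0,0],[0.001,0,0,0,0,0],[0.0015,0,0,0,0,0],[0.002,0,0,0,0,0],[0.0025,0,0,0,0,0],[0.003,0,0,0,0,0],[0.0035,0,0,0,0,0],[0.004,0,0,0,0,0]]'
python3 - <<'E'
from h import *
p,d=cams.capture("scene");cv2.imwrite("pics/scene2.png",p[100:300,200:460].repeat(3,0).repeat(3,1))
for r in models.tip_of("tin","scene")[:4]: print(r,world("scene",r["position"],d,0).round(4))
E
```

```text
time_s: 4.58
position: [0.505, 0.161, 0.0445]
tcp_rot: [[0.058, 0.998, -0.0], [0.998, -0.058, -0.0], [-0.0, -0.0, -1.0]]
force: [-1.9, -0.3, 0.1]
opening: 0.006
grasp_force: 0.8
{'position': [362.6, 197.6], 'conf': 0.8} [0.5731 0.1588 0.    ]
{'position': [315.8, 125.8], 'conf': 0.78} [0.3807 0.0747 0.    ]
{'position': [138.1, 242.6], 'conf': 0.76} [ 0.6928 -0.2498 -0.    ]
{'position': [329.0, 339.5], 'conf': 0.63} [0.8529 0.0811 0.    ]
```

View pics/scene2.png

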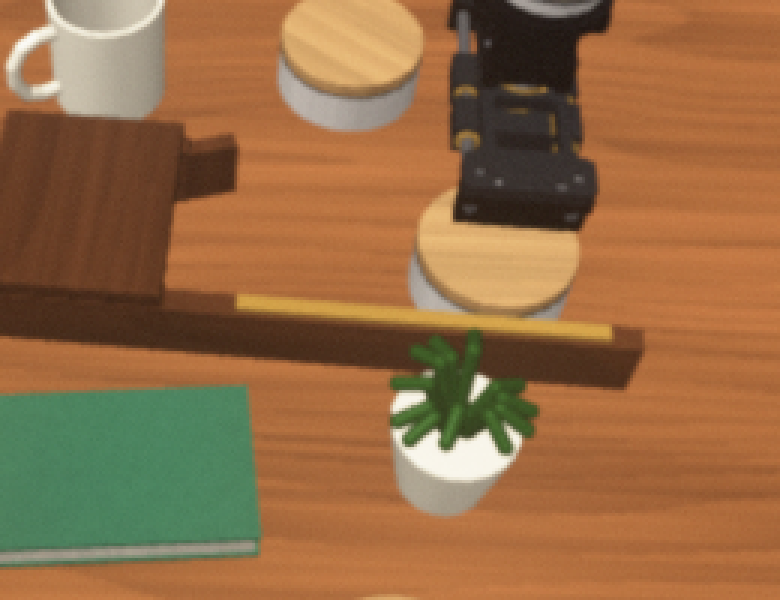

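The tin's lid, crop (497,245), is almost up to the rail, with a gap of a few mm at most. I creep on until the force rises.

```bash
python3 -m handwheel '[[0.0003,0,0,0,0,0],[0.0006,0,0,0,0,0],[0.0009,0,0,0,0,0],[0.0012,0,0,0,0,0],[0.0015,0,0,0,0,0],[0.0018,0,0,0,0,0],[0.002,0,0,0,0,0],[0.002,0,0,0,0,0]]' | grep -E "^(pos|forc)"
python3 -m handwheel '[[0.0003,0,0,0,0,0],[0.0006,0,0,0,0,0],[0.0009,0,0,0,0,0],[0.0012,0,0,0,0,0],[0.0015,0,0,0,0,0],[0.0018,0,0,0,0,0],[0.002,0,0,0,0,0],[0.002,0,0,0,0,0]]' | grep -E "^(pos|forc)"
```

```text
position: [0.5071, 0.161, 0.0445]
force: [-1.5, -0.2, -0.3]
position: [0.5091, 0.161, 0.0446]
force: [-1.5, 0.3, -0.8]
```

```bash
python3 -m handwheel '[[0.0003,0,0,0,0,0],[0.0006,0,0,0,0,0],[0.0009,0,0,0,0,0],[0.0012,0,0,0,0,0],[0.0015,0,0,0,0,0],[0.0015,0,0,0,0,0],[0.0015,0,0,0,0,0],[0.0015,0,0,0,0,0]]' | grep -E "^(pos|forc)"
```

```text
position: [0.5106, 0.161, 0.0446]
force: [-0.4, -0.8, -0.3]
```

```bash
python3 - <<'E'
from h import *
p,d=cams.capture("scene")
c=cams.calibration("scene");v,u=np.nonzero(d>0)
P=(np.array(c["R"]).T@(np.linalg.inv(c["mtx"])@np.vstack([u,v,np.ones(len(u))])*d[v,u]-np.array(c["t"]).reshape(3,1))).T
m=(abs(P[:,0]-.575)<.06)&(abs(P[:,1]-.158)<.06)&(P[:,2]>.039)&(P[:,2]<.0465)
Q=P[m,:2]*1000; print(len(Q),Q.min(0),Q.max(0))
L=(Q-[615.7,16.7])@np.array([[.9983,.058],[-.058,.9983]]); print("local min max",L.min(0),L.max(0), np.sort(L[:,0])[-60::10])
E
```

```text
1348 [527.00086979  98.57759154] [634.94368539 207.32909047]
local min max [-95.41046618  82.59822616] [ 14.31927262 187.65747922] [-5.54096096 -4.54259723 -3.25893183 10.10354689 11.84204745 12.44069081]
```

```bash
for i in 1; do python3 -m handwheel '[[0.0003,0,0,0,0,0],[0.0006,0,0,0,0,0],[0.0009,0,0,0,0,0],[0.0012,0,0,0,0,0],[0.0015,0,0,0,0,0],[0.0015,0,0,0,0,0],[0.0015,0,0,0,0,0],[0.0015,0,0,0,0,0]]' | grep -E "^(pos|forc)"; done
python3 -m handwheel '[[0.0003,0,0,0,0,0],[0.0006,0,0,0,0,0],[0.0009,0,0,0,0,0],[0.0012,0,0,0,0,0],[0.0015,0,0,0,0,0],[0.0015,0,0,0,0,0],[0.0015,0,0,0,0,0],[0.0015,0,0,0,0,0]]' | grep -E "^(pos|forc)"
```

```text
position: [0.5121, 0.161, 0.0446]
force: [-1.7, 0.6, -0.0]
position: [0.5129, 0.161, 0.0445]
force: [-4.3, -1.0, 1.1]
```

The tin is on the rail: force about 4 N, and the tool lags the command. I back off and go round to its +y side.

```bash
python3 -m handwheel '[[-0.006,0,0,0,0,0],[-0.0125,0.001,0,0,0,0],[-0.0105,0.037,0,0,0,0],[-0.008,0.075,0,0,0,0],[-0.008,0.075,0,0,0,0],[0.015,0.0735,0,0,0,0],[0.034,0.0725,0,0,0,0],[0.034,0.0725,0,0,0,0]]'
python3 -m handwheel '[[0,-0.002,0,0,0,0],[-0.0002,-0.004,0,0,0,0],[-0.0004,-0.006,0,0,0,0],[-0.0005,-0.008,0,0,0,0],[-0.0006,-0.010,0,0,0,0],[-0.0007,-0.012,0,0,0,0],[-0.0008,-0.014,0,0,0,0],[-0.0009,-0.016,0,0,0,0]]'
python3 - <<'E'
from h import *
p,d=cams.capture("scene");cv2.imwrite("pics/scene3.png",p[100:300,200:460].repeat(3,0).repeat(3,1))
E
```

```text
time_s: 8.73
position: [0.5532, 0.2341, 0.0455]
tcp_rot: [[0.058, 0.998, 0.01], [0.998, -0.058, 0.002], [0.002, 0.01, -1.0]]
force: [1.5, 0.4, 0.1]
opening: 0.003
grasp_force: 0.0
time_s: 9.4
position: [0.5465, 0.2173, 0.0446]
tcp_rot: [[0.058, 0.998, 0.0], [0.998, -0.058, 0.0], [0.0, 0.0, -1.0]]
force: [-0.9, 0.3, 0.2]
opening: 0.007
grasp_force: 0.0
```

View pics/scene3.png

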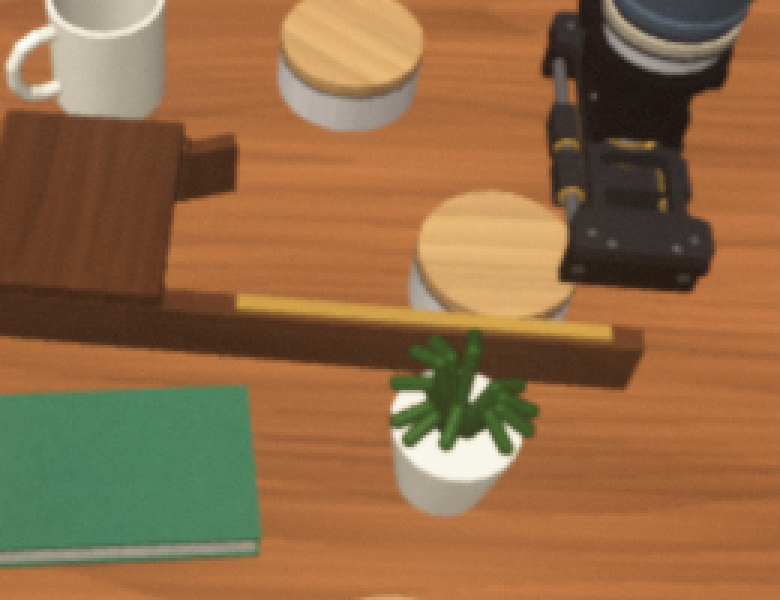

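The tin is against the rail (lid at crop (495,255)), and the gripper is on its +y, robot side. Now I push along the rail.

```bash
python3 -m handwheel '[[-0.0001,-0.0015,0,0,0,0],[-0.0002,-0.003,0,0,0,0],[-0.0003,-0.0045,0,0,0,0],[-0.0004,-0.006,0,0,0,0],[-0.0005,-0.0075,0,0,0,0],[-0.0006,-0.010,0,0,0,0],[-0.0007,-0.0125,0,0,0,0],[-0.0009,-0.015,0,0,0,0]]'
python3 -m handwheel '[[-0.0001,-0.0025,0,0,0,0],[-0.0003,-0.005,0,0,0,0],[-0.0004,-0.0075,0,0,0,0],[-0.0006,-0.010,0,0,0,0],[-0.0007,-0.0125,0,0,0,0],[-0.0009,-0.015,0,0,0,0],[-0.001,-0.0175,0,0,0,0],[-0.0012,-0.020,0,0,0,0]]'
python3 - <<'E'
from h import *
p,d=cams.capture("side");cv2.imwrite("pics/side4.png",cv2.resize(p[150:384,120:440],None,fx=2.4,fy=2.4))
E
```

```text
time_s: 10.12
position: [0.5447, 0.2026, 0.0444]
tcp_rot: [[0.058, 0.998, -0.002], [0.998, -0.058, 0.0], [0.0, -0.002, -1.0]]
force: [-2.7, 4.4, 0.5]
opening: 0.006
grasp_force: 2.5
time_s: 10.78
position: [0.5435, 0.1825, 0.0445]
tcp_rot: [[0.058, 0.998, -0.002], [0.998, -0.058, 0.0], [0.0, -0.002, -1.0]]
force: [-2.8, 3.8, 2.9]
opening: 0.006
grasp_force: 2.4
```

View pics/side4.png

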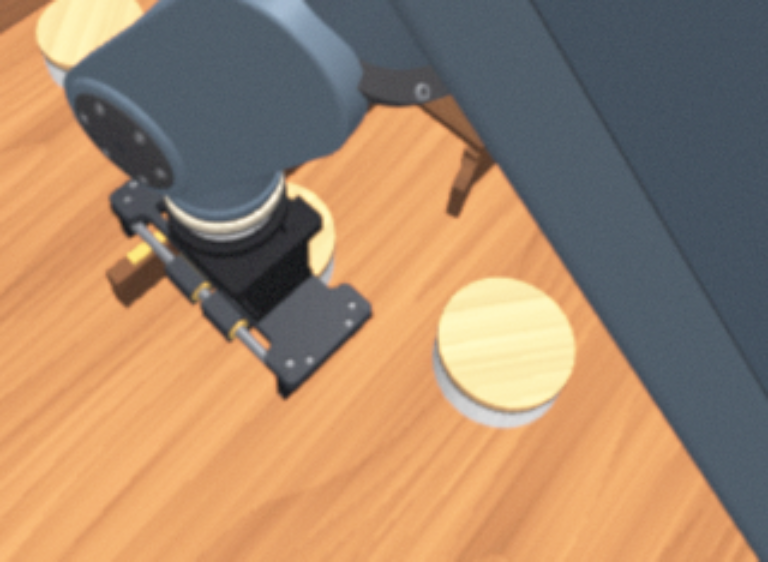

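The tin ahead of the gripper, crop (320,235), moves along the rail. The force is steady at about (-2.7, 4) N, so the rail contact holds. I continue.

```bash
python3 -m handwheel '[[-0.0002,-0.003,0,0,0,0],[-0.0004,-0.007,0,0,0,0],[-0.0006,-0.011,0,0,0,0],[-0.0009,-0.015,0,0,0,0],[-0.0011,-0.019,0,0,0,0],[-0.0013,-0.023,0,0,0,0],[-0.0016,-0.027,0,0,0,0],[-0.0018,-0.031,0,0,0,0]]' | grep -E "^(pos|forc)"
python3 -m handwheel '[[-0.0002,-0.004,0,0,0,0],[-0.0005,-0.008,0,0,0,0],[-0.0007,-0.012,0,0,0,0],[-0.0009,-0.016,0,0,0,0],[-0.0012,-0.020,0,0,0,0],[-0.0014,-0.024,0,0,0,0],[-0.0016,-0.028,0,0,0,0],[-0.0019,-0.032,0,0,0,0]]' | grep -E "^(pos|forc)"
```

```text
position: [0.5418, 0.1514, 0.0444]
force: [-3.4, 4.8, 1.4]
position: [0.5399, 0.1193, 0.0444]
force: [-2.9, 4.1, 1.3]
```

```bash
python3 -m handwheel '[[-0.0002,-0.004,0,0,0,0],[-0.0005,-0.008,0,0,0,0],[-0.0007,-0.012,0,0,0,0],[-0.0009,-0.016,0,0,0,0],[-0.0012,-0.020,0,0,0,0],[-0.0014,-0.024,0,0,0,0],[-0.0016,-0.028,0,0,0,0],[-0.0019,-0.032,0,0,0,0]]' | grep -E "^(pos|forc)"
python3 - <<'E'
from h import *
p,d=cams.capture("scene");cv2.imwrite("pics/scene5.png",p[100:300,200:460].repeat(3,0).repeat(3,1))
E
```

```text
position: [0.5381, 0.0872, 0.0444]
force: [-3.7, 3.2, 0.7]
```

View pics/scene5.png

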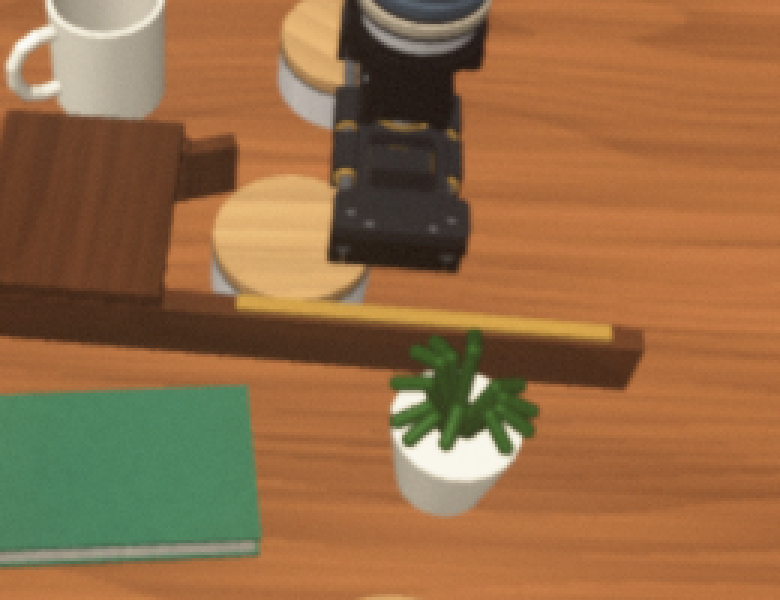

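The tin, crop (290,240), is against the rail just before the mouth, and nothing else has been disturbed. I go on into the bay more slowly.

```bash
python3 -m handwheel '[[-0.0002,-0.004,0,0,0,0],[-0.0005,-0.008,0,0,0,0],[-0.0007,-0.012,0,0,0,0],[-0.0009,-0.016,0,0,0,0],[-0.0012,-0.020,0,0,0,0],[-0.0014,-0.024,0,0,0,0],[-0.0016,-0.028,0,0,0,0],[-0.0019,-0.032,0,0,0,0]]' | grep -E "^(pos|forc)"
python3 -m handwheel '[[-0.0002,-0.003,0,0,0,0],[-0.0003,-0.006,0,0,0,0],[-0.0005,-0.009,0,0,0,0],[-0.0007,-0.012,0,0,0,0],[-0.0009,-0.015,0,0,0,0],[-0.001,-0.018,0,0,0,0],[-0.0012,-0.020,0,0,0,0],[-0.0013,-0.022,0,0,0,0]]' | grep -E "^(pos|forc)"
python3 -m handwheel '[[-0.0001,-0.001,0,0,0,0],[-0.0001,-0.002,0,0,0,0],[-0.0002,-0.003,0,0,0,0],[-0.0002,-0.004,0,0,0,0],[-0.0003,-0.005,0,0,0,0],[-0.0004,-0.006,0,0,0,0],[-0.0004,-0.007,0,0,0,0],[-0.0005,-0.008,0,0,0,0]]' | grep -E "^(pos|forc)"
```

```text
position: [0.5369, 0.055, 0.0445]
force: [-3.5, 2.7, 0.6]
position: [0.5356, 0.0333, 0.0445]
force: [-2.6, 2.4, -1.1]
position: [0.5352, 0.0255, 0.0446]
force: [-2.6, 2.8, -1.4]
```

```bash
python3 - <<'E'
from h import *
p,d=cams.capture("scene");cv2.imwrite("pics/scene6.png",cv2.resize(p[120:240,170:330],None,fx=4.8,fy=4.8))
E
```

```text
(no output)
```

View pics/scene6.png

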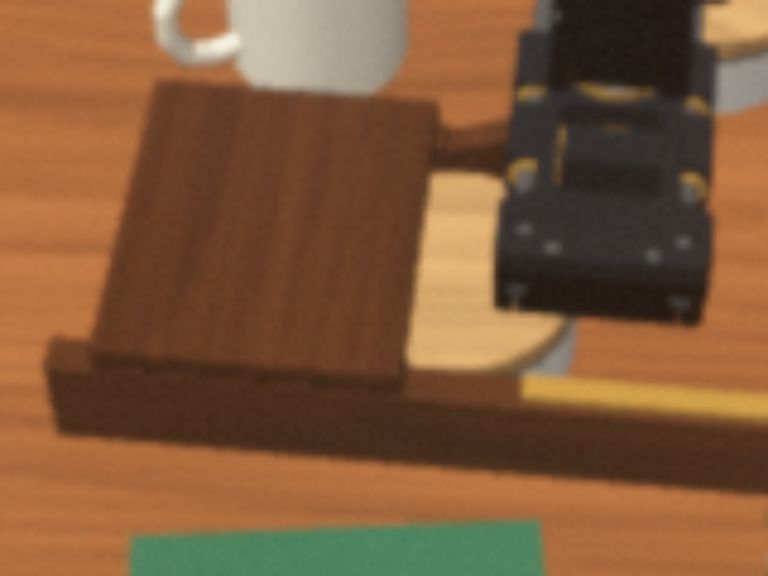

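The tin, crop (470,270), is partly under the roof and against the rail. The gripper is clear of the flared cheek at (470,145). Now I feel for the stop in small steps.

```bash
python3 -m handwheel '[[0,-0.001,0,0,0,0],[-0.0001,-0.002,0,0,0,0],[-0.0001,-0.003,0,0,0,0],[-0.0002,-0.004,0,0,0,0],[-0.0002,-0.005,0,0,0,0],[-0.0003,-0.006,0,0,0,0],[-0.0003,-0.007,0,0,0,0],[-0.0004,-0.008,0,0,0,0]]' | grep -E "^(pos|forc)"
python3 -m handwheel '[[0,-0.0005,0,0,0,0],[0,-0.001,0,0,0,0],[0,-0.0015,0,0,0,0],[-0.0001,-0.002,0,0,0,0],[-0.0001,-0.0025,0,0,0,0],[-0.0001,-0.003,0,0,0,0],[-0.0002,-0.0035,0,0,0,0],[-0.0002,-0.004,0,0,0,0]]' | grep -E "^(pos|forc)"
```

```text
position: [0.5347, 0.0175, 0.0446]
force: [-2.2, 1.9, -2.3]
position: [0.5345, 0.0135, 0.0445]
force: [-2.9, 2.6, -1.1]
```

```bash
python3 -m handwheel '[[0,-0.0004,0,0,0,0],[0,-0.0008,0,0,0,0],[0,-0.0012,0,0,0,0],[-0.0001,-0.0016,0,0,0,0],[-0.0001,-0.002,0,0,0,0],[-0.0001,-0.0024,0,0,0,0],[-0.0002,-0.0027,0,0,0,0],[-0.0002,-0.003,0,0,0,0]]' | grep -E "^(pos|forc)"
```

```text
position: [0.5344, 0.0105, 0.0445]
force: [-2.7, 4.2, -1.1]
```

```bash
python3 -m handwheel '[[0,-0.0004,0,0,0,0],[0,-0.0008,0,0,0,0],[0,-0.0012,0,0,0,0],[-0.0001,-0.0016,0,0,0,0],[-0.0001,-0.002,0,0,0,0],[-0.0001,-0.0024,0,0,0,0],[-0.0002,-0.0027,0,0,0,0],[-0.0002,-0.003,0,0,0,0]]' | grep -E "^(pos|forc)"
```

```text
position: [0.5343, 0.0075, 0.0446]
force: [-2.4, 3.9, -0.9]
```

```bash
python3 -m handwheel '[[0,-0.0003,0,0,0,0],[0,-0.0006,0,0,0,0],[0,-0.0009,0,0,0,0],[0,-0.0012,0,0,0,0],[-0.0001,-0.0015,0,0,0,0],[-0.0001,-0.0017,0,0,0,0],[-0.0001,-0.002,0,0,0,0],[-0.0001,-0.002,0,0,0,0]]' | grep -E "^(pos|forc)"
```

```text
position: [0.5341, 0.0066, 0.0446]
force: [-1.9, 8.6, 0.2]
```

```bash
python3 -m handwheel '[[0,-0.0003,0,0,0,0],[0,-0.0006,0,0,0,0],[0,-0.0009,0,0,0,0],[0,-0.0012,0,0,0,0],[-0.0001,-0.0015,0,0,0,0],[-0.0001,-0.0017,0,0,0,0],[-0.0001,-0.002,0,0,0,0],[-0.0001,-0.002,0,0,0,0]]' | grep -E "^(pos|forc)"
```

```text
position: [0.5332, 0.0059, 0.0445]
force: [-1.4, 12.5, 0.2]
```

```bash
python3 -m handwheel '[[0,-0.0003,0,0,0,0],[0,-0.0006,0,0,0,0],[0,-0.0009,0,0,0,0],[0,-0.0012,0,0,0,0],[-0.0001,-0.0015,0,0,0,0],[-0.0001,-0.0017,0,0,0,0],[-0.0001,-0.002,0,0,0,0],[-0.0001,-0.002,0,0,0,0]]' | grep -E "^(pos|forc)"
```

```text
position: [0.5321, 0.0052, 0.0445]
force: [-2.5, 17.5, 2.5]
```

The stop is felt: hard contact, held at 8–17 N. I back off gently, retreat and check.

```bash
python3 -m handwheel '[[0,0.001,0,0,0,0],[0,0.003,0,0,0,0],[0,0.006,0,0,0,0],[0,0.012,0,0,0,0],[0.001,0.022,0,0,0,0],[0.002,0.04,0,0,0,0],[0.003,0.06,0,0,0,0],[0.003,0.06,0,0,0,0]]' | grep -E "^(pos|forc)"
python3 -m handwheel '[[0,0.03,0.01,0,0,0],[0,0.05,0.04,0,0,0],[0,0.06,0.08,0,0,0],[0,0.06,0.12,0,0,0],[0,0.06,0.15,0,0,0],[0,0.06,0.15,0,0,0],[0,0.06,0.15,0,0,0],[0,0.06,0.15,0,0,0]]' | grep -E "^(pos|forc)"
python3 - <<'E'
from h import *
p,d=cams.capture("scene");cv2.imwrite("pics/scene7.png",cv2.resize(p[90:270,170:430],None,fx=3,fy=3))
c=cams.calibration("scene");v,u=np.nonzero(d>0)
P=(np.array(c["R"]).T@(np.linalg.inv(c["mtx"])@np.vstack([u,v,np.ones(len(u))])*d[v,u]-np.array(c["t"]).reshape(3,1))).T*1000
L=np.c_[(P[:,:2]-[615.7,16.7])@np.array([[.9983,.058],[-.058,.9983]]),P[:,2]]
m=(L[:,0]<-6)&(L[:,0]>-98)&(L[:,1]>-64)&(L[:,1]<60)&(L[:,2]>40)&(L[:,2]<47)
Q=L[m]; print(len(Q),"ymax",np.sort(Q[:,1])[-5:],"x at ymax",Q[np.argsort(Q[:,1])[-20:],0].mean(), bot.read_state()["time_s"])
for x in(-90,-80,-70,-50,-30,-20,-10):
    k=abs(Q[:,0]-x)<3; print(x,k.sum() and Q[k,1].max().round(1))
E
```

```text
position: [0.538, 0.064, 0.045]
force: [-0.2, -0.0, -0.0]
position: [0.5367, 0.1211, 0.1943]
force: [-0.6, -0.4, 0.2]
733 ymax [-20.96944558 -20.73170892 -20.61255026 -19.83431891 -19.64244117] x at ymax -48.840944982285805 20.9833
-90 -35.8
-80 -31.1
-70 -24.7
-50 -19.6
-30 -23.6
-20 -28.3
-10 -38.5
```

View pics/scene7.png

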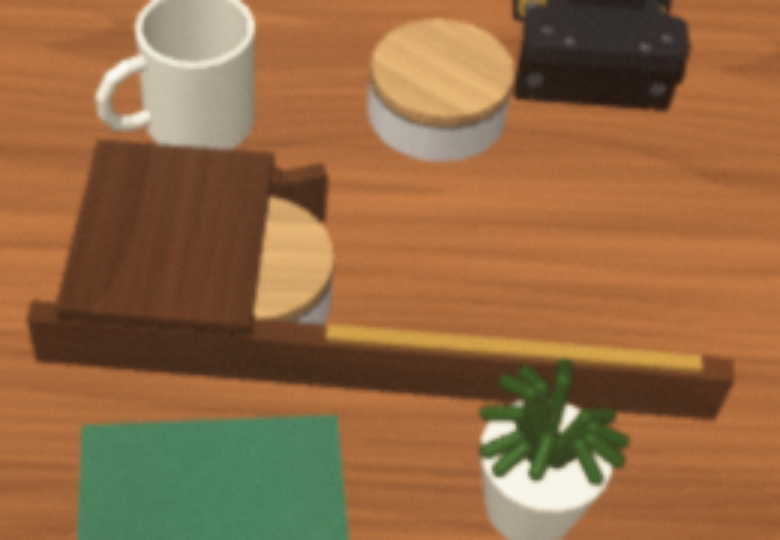

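The tin, crop (295,260), stands in the bay on the rail, its edge 44 mm out from the roof (centre at y about -70 mm, inside the home range). The mug, book and pot are where they were, and the gripper is clear.

```bash
python3 -c "
from rig import bot
print(bot.hand_in())"
```

```text
the job is handed in; nothing more can be done
None
```

I handed the job in: the tin is in the bay against the rail, its centre at rail y about -70 mm, pressed onto the stop with the wrist reading up to 17.5 N (under the 22 N limit); the mug, book and pot look undisturbed, and the gripper is clear.

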